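Click the brush cleaner shut and put the brush to soak

ROBOT

A 7-joint arm with a two-finger parallel gripper is mounted at the origin on a cart in front of the work surface, level with it; the furniture and walls round the work are solid. World frame = base frame: x ahead of the robot, y to its left, z up, the work surface at z = 0. Lengths are in m, angles in rad, forces in N, time in s.
With the tool pointing down it reaches from about 0.425 to 0.925 m from the base axis. Payload 6.8 kg.
Tool frame: the origin (TCP) lies at the very end of the fingers, on their centre line; the grasp point (between the pads) lies 19 mm behind it; z points along the fingers, y is the line along which they close (so a half turn about z gives the same grasp; the last joint's range is limited). The gripper opens to 85 mm and grips with 20 to 120 N. Pads are 22 mm wide; open, the fingers measure 114 mm over their backs; the gripper's body (76 mm by 85 mm) begins 54 mm behind the grasp point. The pads swing forward as they close: fully open they stand 13 mm farther back than shut.
Start: joints at [1.09, 0.477, 0.022, 1.555, -0.011, 1.109, -0.083], TCP at [0.246, -0.629, 0.231] pointing down, gripper open.
Joint ranges: [-2.96, 2.96], [-0.34, 2.1], [-1.41, 1.46], [0.24, 2.44], [-1.37, 4.51], [0.17, 1.92], [-2.96, 2.96]. Speed limits (rad/s): [2.39, 2.39, 3.14, 3.14, 3.14, 3.14, 3.14].

INTERFACE

Orientations are given as a unit quaternion [w, x, y, z].
In Python, from station import bot gives the robot as it stands.
- The arm moves only by the tool apply_moves, never from a script. Its argument "deltas" is a list of rows, each a list of 3 entries, a list of its own where there are three numbers: the closure, from 0 (fully open) to 1 (shut), then the shift along the tool's x, y, z in units of 0.2 m (1.0 is 0.2 m), then the turn about the tool's z in units of 2 pi rad (1.0 is 2 pi rad). A call has 1 to 12 rows; each row is the pose to reach, as a shift and turn from the pose commanded when the call began, along the tool's axes at that moment, turning the shorter way round; what a row does not reach only later rows make up. A row lasts 1/10 s, in which the tool goes at most 50 mm and 8.59 degrees, less where a joint would pass 70% of its speed; a pose out of reach is approached as far as the arm can. A call with a number of a shift or a turn outside -1 to 1 is refused whole. A call with a gripper value outside its range is refused whole. The fingers move at their own pace and stop on an object; "squeeze" is the grip in N (left out, the last holds). Time passes only in rows, so rows that repeat a pose let the fingers close. It gives the time, the measured TCP pose, the force, the opening and the grip force at its end, in the units of the state.
- bot.get_obs(): the state, without advancing time (a new reading comes with each control period).
- bot.read_camera(name): name is "scene" or "top" or "wrist"; returns a dict with "color" (420x560x3 uint8, red, green, blue), "intrinsics" (3x3 intrinsics, pixels), "pose" (4x4, takes a point from camera to world coordinates); the wrist camera has in their place "hand_eye" (4x4, takes a point from camera to tool coordinates, whose origin is the TCP and whose axes are the flange's). Camera axes: x right, y down, z forward; pixel columns grow to the right and rows downward; lengths in m; the calibration is good to about 2 mm. A picture is of the moment at which its call begins: read the wrist's pose just before it. There is no depth.
- bot.hand_in(): hands the job in; it is judged then, once.
Trained networks look in a picture, given as the dict that the camera call returned (one of the last four; its "shot" number tells which), for a name from the list of things; names that differ only in an ending like _2 or _b are one class to them, and where a whole thing is asked for, a point or a joint stands for the part that bears it (a point fixed in the world has none). Each returns a list of dicts, best first, with "confidence" (0 to 1); they miss things now and then, are a little off and sometimes report something else, mostly with a low value. They report only what shows in the picture. A call takes as long as a camera call. They do not tell look-alikes from the thing itself.
- bot.look_for(picture, target): "point" ([x, y, z] in m, in world coordinates, good to about 4 mm: the middle of the surface that is visible of it).
The state is a dict: "t": time; "q": joint angles; "joint_vel": joint speeds; "joint_torque": joint torques, N m; "eef_pos": TCP position; "tool_rot": TCP orientation; "contact_force": force on the tool from outside, world axes, zero at the start; "torque": the same for the moment, N m; "gripper_width": opening from 0.0 (shut) to 1.0 (fully open); "grasp_force": force on a finger pad.
Only numpy, scipy, OpenCV 4.12 (cv2) and the standard library are available. Lean on these libraries where they do the work, as an engineer would, in place of code of your own. Each camera call takes 0.05 s, during which the arm holds its last target. There are 200 camera calls.

TASK

Close up the brush cleaner: first turn the canister's black cap clockwise until it is screwed fully home and its ratchet slips with one click (two at most, never a third). Then lift the red paint brush out of its wooden stand and lower it, bristles down and without dropping it, into the steel soaking cup, so that it stays leaning in the orange rest between the two horns on the rim. Do not push the small red paint tin about.

Things in the scene. Friction and masses are not known exactly. Their poses are not given: they have to be found in the camera images.
- cap_grip (a point): grip point of the black canister cap: on the cap's axis, 10.5 mm below the top of its raised grip bar, about 142 mm above the worktop. The bar is 54 mm long, 14 mm wide and stands 32 mm above the cap's round disc (62 mm across). x runs along the bar (the end with the yellow mark is -x), z is up; the frame turns with the cap. The canister does not move, so the cap can be turned with one hand.
- cap_thread (a joint): how far the cap's threaded core (grey flange with a red pointer under the black shell) is screwed on, rad; grows clockwise seen from above; it starts between 0.2 and 0.75 and meets a hard stop, fully home, at 1.0, where the red pointer stands over the white mark on the canister's top. Turning it takes about 0.2 N m; it stays where it is left (a click may spring it back by up to about 0.06, which still counts as home).
- cap_click (a joint): how far the black shell has slipped round on the core, rad: 0 at the start, with the yellow mark above the red pointer. The shell carries the core along until the core is home; turned further clockwise with about 0.4 N m, the ratchet slips and clicks, and it comes to rest at 0.42 per click (0.42 after one, 0.84 after two). It cannot slip anticlockwise.
- canister: blue metal canister of brush cleaner, 114 x 164 x 87 mm high, yellow patch on its front, steel carrying handle on top (up to 109 mm high), fixed to the worktop. Origin at the centre of its underside, x and y along its short and long sides, z up, front at -x; the cap's axis is at x = 0, y = -30 mm and the top of the cap's bar is 153 mm up.
- cup: steel soaking cup, open at the top, fixed: 94 mm outside, 86 mm inside diameter, rim 90 mm high, inner floor 6 mm above the worktop, black foot ring 112 mm across. Origin at the centre of its underside, z up. The orange brush rest is on its -x side: a plate outside the rim and two upright horns (8 mm thick, up to 100 mm high) at x = -41 mm, y = +21 and -21 mm, with 34 mm free between them. The -x side faces the robot, within about 40 degrees.
- stand: light wooden brush stand, fixed: foot 100 x 75 x 8 mm, with an open-topped pocket 56 x 22 mm inside, 58 mm high, in which the brush stands upright, bristles down. Origin at the centre of its underside, x along the wide side of the pocket, z up.
- brush: loose paint brush with a red handle, 212 mm long, about 90 g, bristles and ferrule 51 mm wide and 14 mm thick. Its y axis runs along it from the bristles to the handle end (straight up at the start), x across its width, z through its thickness; the origin lies half-way along it, 8 mm off its middle plane.
- brush_grip (a point): point on the middle of the brush's handle where it is well gripped, 175 mm from the bristle tips and 35 mm from the handle's end; the handle is 19 mm wide (x) and 15 mm thick (z) there. Axes as the brush.
- brush_rim (a point): point on the middle of the brush's handle, 100 mm from the bristle tips (about where it meets the cup's rim when it leans). Axes as the brush.
- brush_foot (a point): middle of the bristle tips, the lower end of the brush; 8 mm above the worktop while it is in the stand. Axes as the brush.
- paint_pot: small red paint tin, loose, 77 mm across and 76 mm high, standing behind the work; origin at the centre of its underside. To be left where it is.
Not all that is in view belongs to the job. There is more than one size of the canister; the job needs the larger.

How it is judged:
By the outcome, as a careful person would: the job done as asked, in the order asked, and still so for the second after the job is handed in, with the robot touching nothing.
It also fails if it takes over 51 s, if anything falls off the work surface, if the arm or the gripper's body presses on something with over 40 N, if the wrist force passes 120 N, or if a joint passes its speed limit or range.

## Working session

There is one attempt and no reset: what is moved stays moved. The work goes in short steps, Python scripts to look and compute and a tool call to move; the robot and the scene stay as the last step left them, time stands still between calls to the robot, and variables do not carry over. Pictures are saved under pics/ and viewed, at most 10 in all, crops included, and the job is handed in when it is done.

Besides the shell and the picture viewer there is one more tool, called in YAML: its name, and indented under it one key for each argument. apply_moves: Moves the arm, as the interface text tells. Its arguments: {"type":"object","properties":{"deltas":{"type":"array","items":{"type":"array"}},"squeeze":{"type":"number"}},"required":["deltas"]}

```bash
mkdir -p pics; ls
python3 - <<'E'
from station import bot
import cv2, numpy as np
np.set_printoptions(precision=4,suppress=True)
o=bot.get_obs();print(o['t'],o['eef_pos'],o['tool_rot'])
for n in ['scene','top']:
    p=bot.read_camera(n);cv2.imwrite(f'pics/{n}0.png',p['color'][:,:,::-1]);print(p['intrinsics'],p['pose'])
    for t in ['cap_grip','canister','cup','stand','brush','brush_grip','paint_pot']:
        print(n,t,[(np.round(d['point'],3),round(d['confidence'],2)) for d in bot.look_for(p,t)])
E
```

```text
pics
0.0 [ 0.2456 -0.6281  0.2303] [-0.0009  0.9827  0.1853 -0.0002]
[[384.9319   0.     284.049 ]
 [  0.     384.9319 200.6035]
 [  0.       0.       1.    ]] [[ 0.5592 -0.6009  0.5712 -0.3408]
 [-0.8289 -0.4157  0.3743 -0.3325]
 [ 0.0125 -0.6827 -0.7305  1.2464]
 [ 0.      0.      0.      1.    ]]
scene cap_grip [(array([0.562, 0.216, 0.122]), 0.51), (array([0.403, 0.692, 0.086]), 0.51)]
scene canister [(array([0.535, 0.229, 0.084]), 0.78), (array([0.381, 0.695, 0.055]), 0.62)]
scene cup [(array([ 0.476, -0.239,  0.033]), 0.8)]
scene stand []
scene brush []
scene brush_grip [(array([ 0.476, -0.236,  0.034]), 0.55)]
scene paint_pot [(array([0.652, 0.094, 0.073]), 0.48)]
[[458.0282   0.     279.6046]
 [  0.     458.0282 214.5483]
 [  0.       0.       1.    ]] [[-0.5168 -0.6765  0.5247 -0.2009]
 [-0.856   0.417  -0.3055  0.6306]
 [-0.0122 -0.607  -0.7946  1.2336]
 [ 0.      0.      0.      1.    ]]
top cap_grip [(array([0.563, 0.23 , 0.125]), 0.84), (array([0.4  , 0.701, 0.086]), 0.61)]
top canister [(array([0.378, 0.719, 0.061]), 0.8), (array([0.536, 0.269, 0.09 ]), 0.62), (array([0.569, 0.234, 0.123]), 0.22), (array([0.655, 0.093, 0.072]), 0.16)]
top cup [(array([ 0.5  , -0.222,  0.052]), 0.61)]
top stand [(array([0.532, 0.049, 0.008]), 0.59)]
top brush [(array([0.543, 0.038, 0.104]), 0.71)]
top brush_grip [(array([0.54 , 0.041, 0.108]), 0.57)]
top paint_pot [(array([0.659, 0.093, 0.07 ]), 0.61)]
```

View pics/scene0.png

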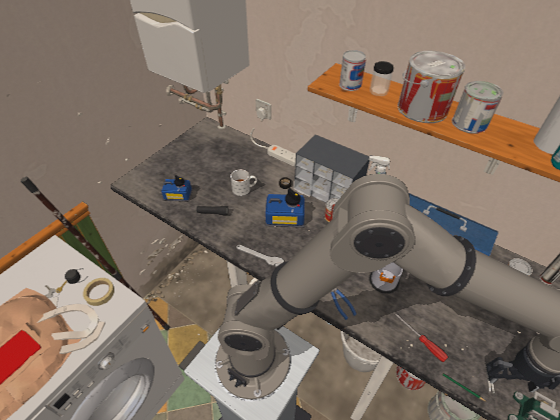

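View pics/top0.png

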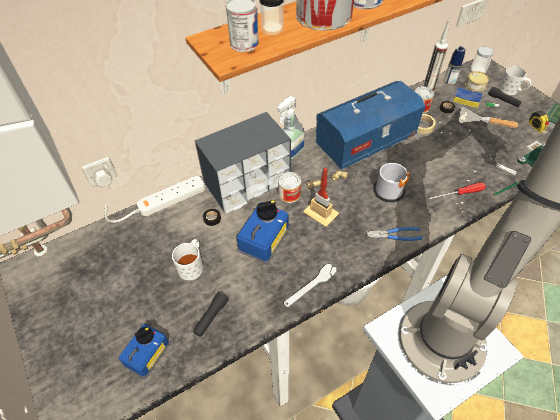

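Scene: the arm covers the brush and stand. Top: the larger canister is at (263,230) with its cap at (267,210). The small look-alike canister is at (145,350) with its cap at (145,333). The stand and brush are at (322,200), the cup at (392,182) with its orange rest at (403,182), and the red tin at (290,187). The other brush, with the wooden handle at (490,118), is a distractor. I choose the larger canister at (263,230) and will check it in one close crop.

Run:
```python
import cv2
i=cv2.imread('pics/top0.png')[150:270,230:430]
cv2.imwrite('pics/crop1.png',cv2.resize(i,None,fx=4,fy=4,interpolation=cv2.INTER_CUBIC))
```

```text
(no output)
```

View pics/crop1.png

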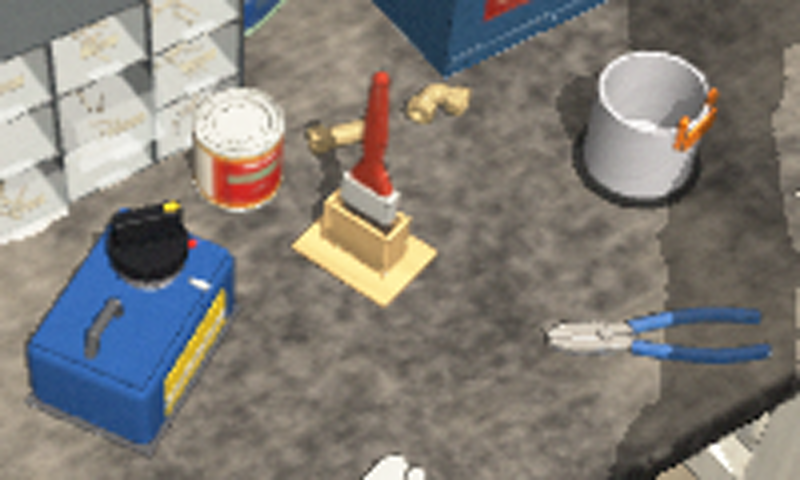

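The crop confirms the large canister by its size and its steel handle. In the crop, the yellow mark is at (172,207), the red pointer at (192,243) and the white mark at (200,284). The brush top is at (380,75), the stand foot corners are at (293,245), (385,303) and (436,253), and the cup rim centre is at (655,87) with horns at (684,135) and (712,97).

```bash
cat > h.py <<'E'
import numpy as np, cv2
from scipy.spatial.transform import Rotation as R
np.set_printoptions(precision=4,suppress=True)
K=np.array([[458.0282,0,279.6046],[0,458.0282,214.5483],[0,0,1]])
T=np.array([[-0.5168,-0.6765,0.5247,-0.2009],[-0.856,0.417,-0.3055,0.6306],[-0.0122,-0.607,-0.7946,1.2336]])
def bp(u,v,z,K=K,T=T):
    d=T[:3,:3]@np.linalg.solve(K,[u,v,1.]);return T[:3,3]+d*(z-T[2,3])/d[2]
def pr(p,K=K,T=T):
    c=K@(T[:3,:3].T@(np.asarray(p)-T[:3,3]));return c[:2]/c[2]
E
python3 - <<'E'
from h import *
def c(u,v,z): return bp(230+u/4,150+v/4,z)
L=dict(canL=(30,345,.087),canF=(150,385,.087),canR=(235,262,.087),canFb=(150,452,0),
yel=(172,207,.15),red=(192,243,.108),white=(200,284,.087),brushtop=(380,75,.218),s1=(293,245,.008),s2=(385,303,.008),s3=(436,253,.008),
pk1=(323,197,.058),pk2=(382,247,.058),pk3=(411,214,.058),
ferL=(342,180,.063),ferR=(388,224,.063),cup=(655,87,.09),h1=(684,120,.1),h2=(713,90,.1),foot=(638,150,0))
P={k:c(*v) for k,v in L.items()}
for k in P: print(k,P[k])
ctr=(P['canL']+P['canR'])/2; print('can ctr',ctr, [np.linalg.norm(P[a]-P[b]) for a,b in [('canL','canF'),('canF','canR')]])
l=P['canR']-P['canF']; print('long dir',np.degrees(np.arctan2(l[1],l[0])))
for a,b in [('s1','s2'),('s2','s3'),('pk1','pk2'),('pk2','pk3'),('h1','h2')]:
    d=P[b]-P[a];print(a,b,np.linalg.norm(d),np.degrees(np.arctan2(d[1],d[0])),(P[a]+P[b])/2)
print((P['s1']+P['s3'])/2,(P['pk1']+P['pk3'])/2)
E
```

```text
canL [0.5523 0.3419 0.087 ]
canF [0.473  0.2823 0.087 ]
canR [0.5379 0.1672 0.087 ]
canFb [0.4699 0.2875 0.    ]
yel [0.5671 0.2058 0.15  ]
red [0.5577 0.1944 0.108 ]
white [0.5339 0.2018 0.087 ]
brushtop [0.5467 0.0337 0.218 ]
s1 [0.5784 0.084  0.008 ]
s2 [0.4878 0.0524 0.008 ]
s3 [ 0.5081 -0.0138  0.008 ]
pk1 [0.5758 0.0579 0.058 ]
pk2 [0.5071 0.0461 0.058 ]
pk3 [0.5229 0.0064 0.058 ]
ferL [0.5795 0.0368 0.063 ]
ferR [0.521 0.031 0.063]
cup [ 0.5077 -0.2303  0.09  ]
h1 [ 0.4605 -0.2193  0.1   ]
h2 [ 0.4736 -0.2616  0.1   ]
foot [ 0.5128 -0.2367  0.    ]
can ctr [0.5451 0.2545 0.087 ] [np.float64(0.09917445486684477), np.float64(0.13213431469673773)]
long dir -60.58377788615453
s1 s2 0.09603982371239346 -160.7537233635136 [0.5331 0.0682 0.008 ]
s2 s3 0.06918674300784643 -72.89145234126856 [0.4979 0.0193 0.008 ]
pk1 pk2 0.06972828374156735 -170.2902119569673 [0.5415 0.052  0.058 ]
pk2 pk3 0.042731096856548495 -68.36152885477269 [0.515  0.0263 0.058 ]
h1 h2 0.04426348527456508 -72.77473251577044 [ 0.467  -0.2404  0.1   ]
[0.5433 0.0351 0.008 ] [0.5493 0.0321 0.058 ]
```

```bash
cat >> h.py <<'E'
def to(target,yaw_y=None):
    """print move entries taking the tool to world target, with tool y at yaw_y deg (mod 180)"""
    from station import bot
    o=bot.get_obs();M=R.from_quat(o['tool_rot'],scalar_first=True).as_matrix()
    s=M.T@(np.array(target)-o['eef_pos'])/.2
    y=np.degrees(np.arctan2(M[1,1],M[0,1])); print('t',round(o['t'],2),'pos',o['eef_pos'],'tooly',round(y,2),'z',M[:,2],'w',round(o['gripper_width'],3),'gf',o['grasp_force'],'F',o['contact_force'],'T',o['torque'],'q',np.array(o['q']))
    t=0
    if yaw_y is not None: t=-(((yaw_y-y)+90)%180-90)/360
    print('shift',s,'turn',round(t,4))
E
python3 -c "
from h import *
to([.56,.227,.30],10)"
```

```text
t 0.8 pos [ 0.2459 -0.6286  0.2313] tooly -68.64 z [ 0. -0. -1.] w 1.001 gf 0.0 F [0.3148 0.6358 0.5695] T [ 0.0675 -0.0229 -0.0307] q [ 1.0899  0.477   0.0224  1.5554 -0.0115  1.1093 -0.0831]
shift [ 3.021  -3.4121 -0.3433] turn -0.2184
```

apply_moves:
  deltas:
    - [0,[0.3,-0.2,-0.35],0]
    - [0,[0.9,-0.85,-0.35],0]
    - [0,[0.9,-0.85,-0.35],0]
    - [0,[0.9,-0.85,-0.35],0]
    - [0,[0.9,-0.85,-0.35],0]
    - [0,[0.9,-0.85,-0.35],0]

```text
t: 1.4
eef_pos: [0.3549, -0.3998, 0.3027]
tool_rot: [0.0, 0.982, 0.189, 0.001]
contact_force: [0.3, 0.1, -0.2]
gripper_width: 1.001
grasp_force: 0.0
```

apply_moves:
  deltas:
    - [0,[0.75,-0.85,0],0]
    - [0,[0.75,-0.85,0],0]
    - [0,[0.75,-0.85,0],0]
    - [0,[0.75,-0.85,0],0]
    - [0,[0.75,-0.85,0],0]

```text
t: 1.9
eef_pos: [0.4306, -0.1881, 0.3017]
tool_rot: [-0.0, 0.982, 0.187, 0.001]
contact_force: [-0.2, 0.2, -0.0]
gripper_width: 0.997
grasp_force: 0.0
```

apply_moves:
  deltas:
    - [0,[0.7,-0.85,0],-0.1]
    - [0,[0.7,-0.85,0],-0.1]
    - [0,[0.7,-0.85,0],-0.1]
    - [0,[0.7,-0.85,0],-0.1]
    - [0,[0.7,-0.85,0],-0.1]
    - [0,[0.7,-0.85,0],-0.1]

```text
t: 2.5
eef_pos: [0.4986, 0.0206, 0.3014]
tool_rot: [-0.0, 0.876, 0.482, 0.001]
contact_force: [-0.6, -0.3, 0.2]
gripper_width: 1.003
grasp_force: 0.0
```

```bash
python3 -c "
from h import *
to([.53,.2,.33],10)"
```

```text
t 2.5 pos [0.4986 0.0206 0.3014] tooly -32.35 z [ 0.0006  0.0014 -1.    ] w 1.003 gf 0.0 F [-0.6295 -0.3166  0.2289] T [-0.0122  0.0148 -0.0273] q [ 0.2831  0.1564 -0.4982  1.8516  0.0802  1.1526 -0.8072]
shift [ 0.8418 -0.3473 -0.1414] turn -0.1176
```

apply_moves:
  deltas:
    - [0,[0.84,-0.35,-0.14],-0.118]
    - [0,[0.84,-0.35,-0.14],-0.118]
    - [0,[0.84,-0.35,-0.14],-0.118]
    - [0,[0.84,-0.35,-0.14],-0.118]
    - [0,[0.84,-0.35,-0.14],-0.118]
    - [0,[0.84,-0.35,-0.14],-0.118]
    - [0,[0.84,-0.35,-0.14],-0.118]

```text
t: 3.2
eef_pos: [0.5301, 0.1942, 0.3288]
tool_rot: [0.0, 0.647, 0.763, -0.001]
contact_force: [0.5, 0.3, -0.1]
gripper_width: 1.002
grasp_force: 0.0
```

```bash
cat >> h.py <<'E'
def wrist(fn,names=()):
    from station import bot
    import pickle
    o=bot.get_obs();p=bot.read_camera('wrist')
    W=np.eye(4);W[:3,:3]=R.from_quat(o['tool_rot'],scalar_first=True).as_matrix();W[:3,3]=o['eef_pos']
    C=W@np.array(p['hand_eye']);K=np.array(p['intrinsics']);pickle.dump((K,C),open(fn+'.pkl','wb'))
    cv2.imwrite(fn,p['color'][:,:,::-1])
    for t in names: print(t,[(np.round(d['point'],3),round(d['confidence'],2)) for d in bot.look_for(p,t)])
    return K,C
E
python3 - <<'E'
from h import *
to([.56,.227,.13],10)
K,C=wrist('pics/w1.png',['cap_grip','cap_thread','canister'])
print(K,C)
E
```

```text
t 3.2 pos [0.5301 0.1942 0.3288] tooly 9.4 z [-0.0006 -0.0015 -1.    ] w 1.002 gf 0.0 F [ 0.5347  0.3355 -0.1156] T [-0.0078 -0.0194  0.0473] q [ 0.0918  0.2878 -0.6846  1.663   0.1906  1.2599 -0.4675]
shift [0.1388 0.1752 0.9936] turn -0.0017
cap_grip [(array([0.567, 0.229, 0.12 ]), 0.71), (array([0.552, 0.04 , 0.118]), 0.3)]
cap_thread [(array([0.571, 0.229, 0.122]), 0.92)]
canister [(array([0.55 , 0.259, 0.081]), 0.97), (array([0.571, 0.23 , 0.124]), 0.44)]
[[338.3365   0.     277.3016]
 [  0.     338.3365 216.2335]
 [  0.       0.       1.    ]] [[ 0.9868  0.1558  0.0449  0.518 ]
 [ 0.1621 -0.9454 -0.2828  0.266 ]
 [-0.0016  0.2863 -0.9581  0.4708]
 [ 0.      0.      0.      1.    ]]
```

View pics/w1.png

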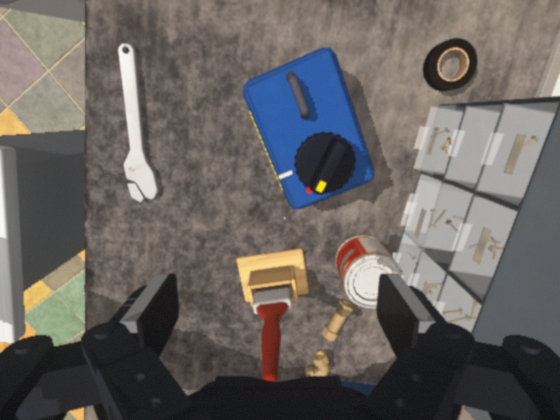

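The wrist image shows the cap disc at about (325,162), yellow mark (321,187), red pointer (309,191) and white mark (286,174). The bar runs up and to the right, the brush and stand are at (271,285), and the tin is at (365,272).

```bash
python3 - <<'E'
from h import *
import pickle
K,C=pickle.load(open('pics/w1.png.pkl','rb'));im=cv2.imread('pics/w1.png').astype(int)
b,g,r=im[...,0],im[...,1],im[...,2]
def m(mask,x0,x1,y0,y1):
    z=np.zeros(mask.shape,np.uint8);z[y0:y1,x0:x1]=mask[y0:y1,x0:x1];return z
def cen(z): ys,xs=np.nonzero(z);return xs.mean(),ys.mean(),len(xs)
B=lambda u,v,z:bp(u,v,z,K,C)
y=cen(m((r>150)&(g>130)&(b<90),305,340,175,200));re=cen(m((r>120)&(g<80)&(b<80),298,320,180,200));wh=cen(m((r>170)&(g>170)&(b>170),274,298,165,185))
print(y,re,wh)
blk=m((r<60)&(g<60)&(b<60),285,365,120,205);cs,_=cv2.findContours(blk,cv2.RETR_EXTERNAL,cv2.CHAIN_APPROX_NONE);c=max(cs,key=cv2.contourArea)
e=cv2.fitEllipse(cv2.convexHull(c));print(e)
blue=m((b>90)&(r<70)&(b>g+40),230,390,40,220)
cs,_=cv2.findContours(blue,cv2.RETR_EXTERNAL,cv2.CHAIN_APPROX_NONE);h=cv2.convexHull(np.vstack(cs));q=cv2.minAreaRect(h);print(q)
capc=B(*e[0],.115);print('cap',capc)
P={'y':B(y[0],y[1],.151),'r':B(re[0],re[1],.108),'w':B(wh[0],wh[1],.087)}
for k,p in P.items(): d=p-capc;print(k,p,np.hypot(d[0],d[1]),np.degrees(np.arctan2(d[1],d[0])))
for u,v in [(245,90),(330,49),(372,178),(297,207)]: print(B(u,v,.085))
E
python3 -c "
import cv2;i=cv2.imread('pics/w1.png')[110:220,240:390];cv2.imwrite('pics/w1c.png',cv2.resize(i,None,fx=5,fy=5,interpolation=cv2.INTER_CUBIC))"
```

```text
(np.float64(320.5897435897436), np.float64(185.98717948717947), 78) (np.float64(308.55555555555554), np.float64(189.61111111111111), 18) (np.float64(284.8679245283019), np.float64(174.35849056603774), 53)
((324.84521484375, 162.3626708984375), (58.834014892578125, 60.46197509765625), 35.12895584106445)
((310.82843017578125, 128.48818969726562), (140.46156311035156, 98.38462829589844), 67.38013458251953)
cap [0.5743 0.2272 0.115 ]
y [0.5691 0.2083 0.151 ] 0.019595659054924656 -105.27427513539166
r [0.5638 0.1944 0.108 ] 0.0343841536442242 -107.73574984085566
w [0.5364 0.2033 0.087 ] 0.04472963839492415 -147.79767316204067
[0.4791 0.2857 0.085 ]
[0.5607 0.3395 0.085 ]
[0.6362 0.2151 0.085 ]
[0.5572 0.1671 0.085 ]
```

View pics/w1c.png

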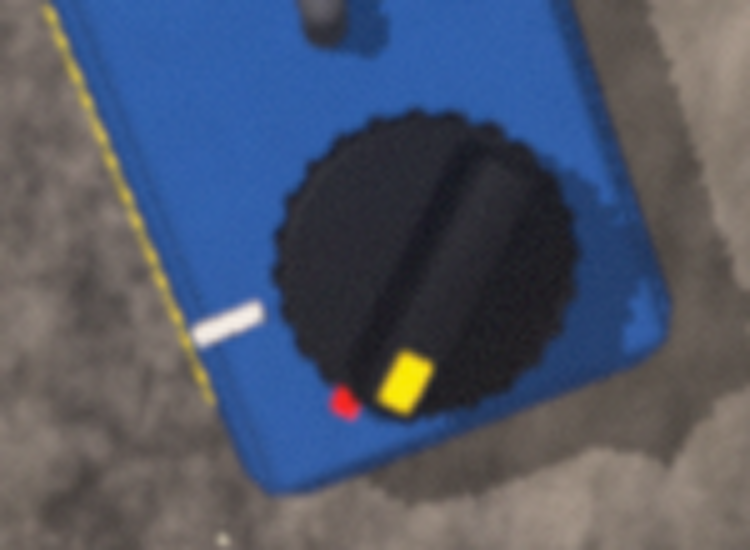

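Run:
```python
from h import *
import pickle
K,C=pickle.load(open('pics/w1.png.pkl','rb'))
B=lambda u,v,z:bp(240+u/5,110+v/5,z,K,C)
a=B(393,413,.152);b=B(507,165,.152);d=b-a;print('bar top',a,b,(a+b)/2,np.hypot(*d[:2]),np.degrees(np.arctan2(d[1],d[0])))
print('disc top cam',bp(230+148/4,150+243/4,.115))
to([.5735,.2265,.16],-15)
```

```text
bar top [0.5684 0.2018 0.152 ] [0.5799 0.2511 0.152 ] [0.5741 0.2265 0.152 ] 0.05070158484816716 76.81313560170376
disc top cam [0.5709 0.2261 0.115 ]
t 3.4 pos [0.5297 0.1953 0.3292] tooly 9.61 z [ 0.0001 -0.0008 -1.    ] w 0.994 gf 0.0 F [ 0.2256  0.8414 -0.4884] T [ 0.0027 -0.0358 -0.0048] q [ 0.0912  0.2873 -0.686   1.6628  0.1904  1.2598 -0.4656]
shift [0.1179 0.2418 0.8461] turn 0.0684
```

apply_moves:
  deltas:
    - [0,[0.12,0.24,0.0],0.066]
    - [0,[0.12,0.24,0.4],0.066]
    - [0,[0.12,0.24,0.8],0.066]
    - [0,[0.12,0.24,0.8],0.066]
    - [0,[0.12,0.24,0.8],0.066]
    - [0,[0.12,0.24,0.8],0.066]

```text
t: 4.0
eef_pos: [0.572, 0.2277, 0.1683]
tool_rot: [-0.0, 0.788, 0.616, -0.002]
contact_force: [0.1, 1.0, 1.1]
gripper_width: 0.998
grasp_force: 0.0
```

Run:
```python
from h import *
to([.5738,.2267,.127],-14)
```

```text
t 4.0 pos [0.572  0.2277 0.1683] tooly -13.96 z [-0.003  -0.0013 -1.    ] w 0.998 gf 0.0 F [0.1436 0.9567 1.074 ] T [ 0.0278 -0.041   0.0039] q [-0.0632  0.5068 -0.5627  1.7308  0.3127  0.998  -0.9851]
shift [-0.0025  0.0103  0.2065] turn 0.0001
```

apply_moves:
  deltas:
    - [0,[0,0.01,0.2],0]
    - [0,[0,0.01,0.2],0]
    - [0.6,[0,0.01,0.2],0]
    - [1,[0,0.01,0.2],0]
    - [1,[0,0.01,0.2],0]
    - [1,[0,0.01,0.2],0]
    - [1,[0,0.01,0.2],0]
    - [1,[0,0.01,0.2],0]
    - [1,[0,0.01,0.2],0]
  squeeze: 80

```text
t: 4.9
eef_pos: [0.5751, 0.2283, 0.1303]
tool_rot: [0.0, 0.788, 0.616, 0.0]
contact_force: [-0.8, 0.6, 5.2]
gripper_width: 0.142
grasp_force: 79.4
```

Run:
```python
from h import *
to([.5738,.2267,.127],-14)
```

```text
t 4.9 pos [0.5751 0.2283 0.1303] tooly -13.93 z [ 0.0011  0.0002 -1.    ] w 0.142 gf 79.39791083335876 F [-0.7973  0.5893  5.2   ] T [-0.2182  0.231  -0.0235] q [-0.0774  0.552  -0.5449  1.7564  0.3468  0.9291 -1.0098]
shift [-0.0092 -0.0042  0.0167] turn 0.0002
```

apply_moves:
  deltas:
    - [1,[0,0,0],0.02]
    - [1,[0,0,0],0.04]
    - [1,[0,0,0],0.06]
    - [1,[0,0,0],0.08]
    - [1,[0,0,0],0.09]
    - [1,[0,0,0],0.09]

```text
t: 5.5
eef_pos: [0.5756, 0.2279, 0.1303]
tool_rot: [0.001, 0.928, 0.372, 0.001]
contact_force: [0.3, -1.0, 6.0]
gripper_width: 0.144
grasp_force: 79.4
```

Run:
```python
from h import *
to([.5738,.2267,.127],-70)
```

```text
t 5.5 pos [0.5756 0.2279 0.1303] tooly -46.34 z [ 0.0022 -0.0003 -1.    ] w 0.144 gf 79.39394474029541 F [ 0.2638 -1.0467  5.9693] T [-0.4207 -0.2591  0.1417] q [-0.1713  0.5271 -0.4133  1.7629  0.2618  0.9041 -1.5062]
shift [-0.0109 -0.0017  0.0167] turn 0.0657
```

apply_moves:
  deltas:
    - [1,[0,0,0],0.012]
    - [1,[0,0,0],0.024]
    - [1,[0,0,0],0.03]
    - [1,[0,0,0],0.03]

```text
t: 5.9
eef_pos: [0.5758, 0.2278, 0.1303]
tool_rot: [0.0, 0.959, 0.283, 0.001]
contact_force: [1.0, -2.2, 5.6]
gripper_width: 0.147
grasp_force: 79.5
```

Run:
```python
from h import *
to([.5738,.2267,.127],-70)
K,C=wrist('pics/w2.png')
```

```text
t 5.9 pos [0.5758 0.2278 0.1303] tooly -57.07 z [ 0.0023 -0.0002 -1.    ] w 0.147 gf 79.45213079452515 F [ 0.9628 -2.1524  5.5519] T [-0.4742 -0.2067  0.173 ] q [-0.2024  0.5206 -0.3701  1.765   0.234   0.8973 -1.6704]
shift [-0.0113 -0.0008  0.0167] turn 0.0359
```

apply_moves:
  deltas:
    - [1,[0,0,0],0.01]
    - [1,[0,0,0],0.01]

```text
t: 6.15
eef_pos: [0.5758, 0.2277, 0.1304]
tool_rot: [0.0, 0.968, 0.253, 0.001]
contact_force: [1.4, -2.1, 6.2]
gripper_width: 0.146
grasp_force: 79.5
```

Run:
```python
from h import *
to([.5738,.2267,.127],-70)
K,C=wrist('pics/w2.png')
i=cv2.imread('pics/w2.png');cv2.imwrite('pics/w2c.png',cv2.resize(i[100:300,180:380],None,fx=3,fy=3,interpolation=cv2.INTER_CUBIC))
```

```text
t 6.15 pos [0.5758 0.2277 0.1304] tooly -60.72 z [ 0.0023 -0.0001 -1.    ] w 0.146 gf 79.49385523796082 F [ 1.3973 -2.144   6.1581] T [-0.6111 -0.2198  0.1374] q [-0.2129  0.5185 -0.3555  1.7658  0.2246  0.8951 -1.7261]
shift [-0.0114 -0.0006  0.0168] turn 0.0258
```

View pics/w2.png

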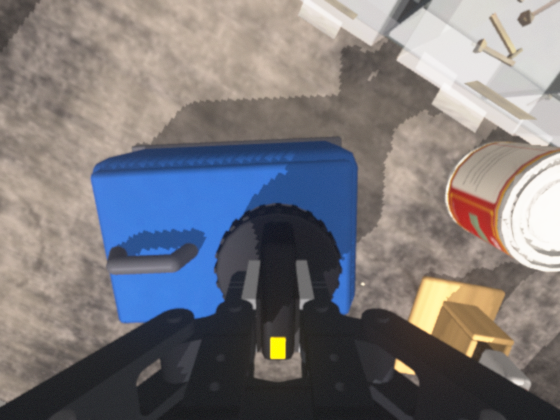

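The bar is gripped and the yellow mark at (278,347) faces the robot, about where home was predicted. Continuing in small steps while watching the torque.

apply_moves:
  deltas:
    - [1,[0,0,0],0.012]
    - [1,[0,0,0],0.012]

```text
t: 6.4
eef_pos: [0.5759, 0.2276, 0.1304]
tool_rot: [0.0, 0.976, 0.216, 0.001]
contact_force: [1.4, -2.1, 5.2]
gripper_width: 0.146
grasp_force: 79.5
```

```bash
python3 -c "
from h import *
to([.5738,.2267,.127],-70)"
```

```text
t 6.4 pos [0.5759 0.2276 0.1304] tooly -65.07 z [ 0.0024 -0.0002 -1.    ] w 0.146 gf 79.5365560054779 F [ 1.4219 -2.1387  5.2039] T [-0.6615 -0.2296  0.062 ] q [-0.2258  0.5161 -0.3378  1.7667  0.2134  0.8927 -1.7927]
shift [-0.0115 -0.0004  0.0168] turn 0.0137
```

apply_moves:
  deltas:
    - [1,[0,0,0],0.012]
    - [1,[0,0,0],0.012]

```text
t: 6.6
eef_pos: [0.5759, 0.2275, 0.1304]
tool_rot: [0.0, 0.984, 0.179, 0.001]
contact_force: [1.8, -2.5, 6.5]
gripper_width: 0.142
grasp_force: 79.7
```

```bash
python3 -c "
from h import *
to([.5738,.2267,.127],-70)"
```

```text
t 6.6 pos [0.5759 0.2275 0.1304] tooly -69.37 z [ 0.0024 -0.0004 -1.    ] w 0.142 gf 79.67365264892578 F [ 1.8219 -2.4712  6.5453] T [-0.671  -0.3405  0.0922] q [-0.2386  0.5138 -0.3202  1.7677  0.2024  0.8903 -1.8586]
shift [-0.0115 -0.      0.0169] turn 0.0018
```

Run:
```python
from h import *
from station import bot
a=bot.read_camera('top')['color'][:,:,::-1];b=bot.read_camera('scene')['color'][:,:,::-1]
f=lambda i,x,y:cv2.resize(i[y:y+100,x:x+100],None,fx=4,fy=4,interpolation=cv2.INTER_CUBIC)
cv2.imwrite('pics/t2.png',np.hstack([f(a,210,160),f(b,240,160)]))
print(np.round([bot.get_obs()['torque'] for _ in range(2)],3), bot.get_obs()['joint_torque'])
```

```text
[[-0.637 -0.29   0.143]
 [-0.637 -0.29   0.143]] [ -1.8218 -52.9386  -4.8721 -21.6412  -0.8354  -0.2216  -0.1332]
```

View pics/t2.png

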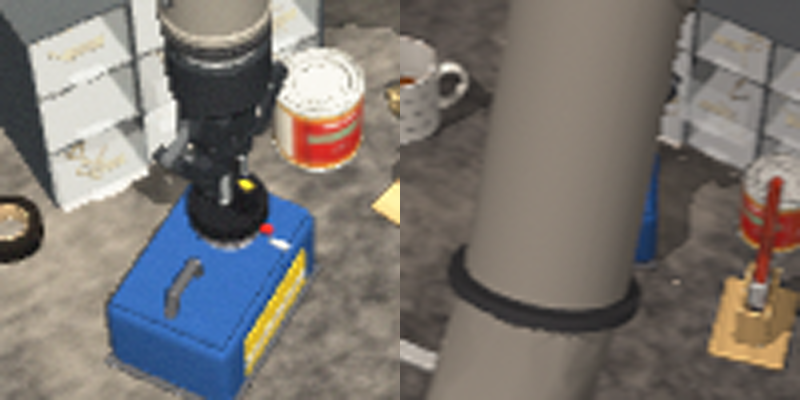

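The top crop (left) shows the red pointer at (267,230), close to the white mark at (280,243), and the yellow mark at (247,184). I'll work out the angles.

Run:
```python
from h import *
c=np.array([.5745,.227])
for n,u,v,z in [('r',267,229,.1),('w',281,243,.087),('y',247,185,.151)]:
    p=bp(210+u/4,160+v/4,z);d=p[:2]-c;print(n,p,np.hypot(*d),np.degrees(np.arctan2(d[1],d[0])))
```

```text
r [0.5433 0.2077 0.1   ] 0.0366839852822013 -148.3475123948868
w [0.5343 0.2006 0.087 ] 0.04803720779712103 -146.70500729945482
y [0.5534 0.2183 0.151 ] 0.022849040244423306 -157.52104236076033
```

apply_moves:
  deltas:
    - [1,[0,0,0],0.012]
    - [1,[0,0,0],0.012]

```text
t: 6.9
eef_pos: [0.576, 0.2274, 0.1303]
tool_rot: [0.0, 0.99, 0.141, 0.001]
contact_force: [0.2, -3.5, 6.1]
gripper_width: 0.146
grasp_force: 79.6
```

```bash
python3 -c "
from h import *
from station import bot
to([.5738,.2267,.127],-82);print(bot.get_obs()['joint_torque'][6])"
```

```text
t 6.9 pos [0.576  0.2274 0.1303] tooly -73.73 z [ 0.0023 -0.0003 -1.    ] w 0.146 gf 79.6293032169342 F [ 0.1664 -3.4594  6.0713] T [-0.6561 -0.2374 -0.1124] q [-0.2514  0.5117 -0.3025  1.7686  0.191   0.888  -1.9251]
shift [-0.0114  0.0001  0.0167] turn 0.023
-0.4623123072087765
```

apply_moves:
  deltas:
    - [1,[0,0,0],0.012]
    - [1,[0,0,0],0.012]

```text
t: 7.1
eef_pos: [0.576, 0.2273, 0.1303]
tool_rot: [0.0, 0.995, 0.104, 0.001]
contact_force: [1.0, -3.5, 6.8]
gripper_width: 0.146
grasp_force: 79.6
```

```bash
python3 -c "
from h import *
from station import bot
to([.5738,.2267,.127],-82);print(bot.get_obs()['joint_torque'][6])"
```

```text
t 7.1 pos [0.576  0.2273 0.1303] tooly -78.06 z [ 0.0024 -0.0004 -1.    ] w 0.146 gf 79.62060213088989 F [ 0.9837 -3.5097  6.8386] T [-0.6829 -0.3564 -0.1165] q [-0.2644  0.5097 -0.2848  1.7696  0.1799  0.8857 -1.9912]
shift [-0.0116  0.0005  0.0167] turn 0.0109
-0.44448492117226124
```

apply_moves:
  deltas:
    - [1,[0,0,0],0.012]
    - [1,[0,0,0],0.012]

```text
t: 7.3
eef_pos: [0.576, 0.2272, 0.1304]
tool_rot: [0.0, 0.998, 0.067, 0.001]
contact_force: [1.9, -4.5, 6.2]
gripper_width: 0.142
grasp_force: 79.7
```

```bash
python3 -c "
from h import *
from station import bot
to([.5738,.2267,.127],-82);print(bot.get_obs()['joint_torque'][6])"
```

```text
t 7.3 pos [0.576  0.2272 0.1304] tooly -82.37 z [ 0.0023 -0.0006 -1.    ] w 0.142 gf 79.73636984825134 F [ 1.9057 -4.4993  6.1906] T [-0.817  -0.3306 -0.0954] q [-0.2774  0.5077 -0.2671  1.7706  0.1689  0.8838 -2.0573]
shift [-0.0113  0.0009  0.0168] turn -0.001
-0.4538440424948931
```

apply_moves:
  deltas:
    - [1,[0,0,0],0.008]
    - [1,[0,0,0],0.008]

```text
t: 7.5
eef_pos: [0.576, 0.2272, 0.1304]
tool_rot: [0.0, 0.999, 0.042, 0.001]
contact_force: [1.9, -3.7, 5.7]
gripper_width: 0.143
grasp_force: 79.7
```

Run:
```python
from h import *
from station import bot
to([.5738,.2267,.127],-82);print(bot.get_obs()['joint_torque'][6])
p=bot.read_camera('top');a=p['color'][:,:,::-1];cv2.imwrite('pics/t3full.png',a)
r=a[...,2].astype(int);g=a[...,1].astype(int);b=a[...,0].astype(int)
c=np.array([.5745,.227])
s=np.s_[195:225,255:290]
for n,m,z in [('y',(r>150)&(g>130)&(b<90),.151),('r',(r>130)&(g<80)&(b<80),.1),('w',(r>150)&(g>150)&(b>150),.087)]:
    k=np.zeros_like(m);k[s]=m[s];n_,_,st,ce=cv2.connectedComponentsWithStats(k.astype(np.uint8))
    for i in range(1,n_):
        pt=bp(*ce[i],z);d=pt[:2]-c;print(n,st[i][4],ce[i],np.hypot(*d),np.degrees(np.arctan2(d[1],d[0])))
```

```text
t 7.5 pos [0.576  0.2272 0.1304] tooly -85.18 z [ 0.0024 -0.0007 -1.    ] w 0.143 gf 79.7011649608612 F [ 1.9162 -3.7146  5.6919] T [-0.8114 -0.2934  0.1115] q [-0.286   0.5065 -0.2557  1.7712  0.1619  0.8824 -2.1005]
shift [-0.0113  0.0014  0.0168] turn -0.0088
-0.45562103390693665
y 7 [269.7143 206.5714] 0.01917154691616055 -171.3561994642458
y 3 [284.6667 223.6667] 0.09740495589003827 -175.3604764503898
r 26 [286.4231 197.1538] 0.08981101279429386 -75.96966046215661
r 5 [275.8 216.6] 0.03289627566792259 -146.74808437481508
w 7 [255.8571 195.7143] 0.0890808080431263 -7.286171753670803
w 1 [278. 195.] 0.09121610733874538 -54.42450477362956
w 10 [281.  196.2] 0.09099616209717315 -61.37464830348802
w 2 [270.5 200. ] 0.06412851907250884 -41.8190833323612
w 7 [265. 206.] 0.038818140984251834 -23.140469634628943
w 3 [288. 202.] 0.08718074208033745 -82.71858896928059
w 4 [277.5 206.5] 0.049937516197477876 -74.96478222167644
w 1 [267. 221.] 0.02143499482612514 154.25645242020505
w 1 [270. 221.] 0.024253935159759592 176.82660363981637
w 1 [272. 220.] 0.02486103892012484 -166.1668335610494
w 7 [279.8571 220.5714] 0.04662822364101777 -146.5737678317182
```

apply_moves:
  deltas:
    - [0,[0,0,0],0]
    - [0,[0,0,0],0]
    - [0,[0,0,0],0]
    - [0,[0,0,0],0]
    - [0,[0,0,0],0]
    - [0,[0,0,0],0]
    - [0,[0,0,-0.4],0]
    - [0,[0,0,-0.8],0]
    - [0,[0,0,-0.8],0]
    - [0,[0,0,-0.8],0]

```text
t: 8.55
eef_pos: [0.5772, 0.2297, 0.2964]
tool_rot: [-0.002, 0.999, 0.042, 0.005]
contact_force: [0.9, 0.6, 0.2]
gripper_width: 0.999
grasp_force: 0.0
```

Run:
```python
from h import *
to([.5738,.2267,.127],-82)
K,C=wrist('pics/w3.png',['brush','brush_grip','stand'])
i=cv2.imread('pics/w3.png');cv2.imwrite('pics/w3x.png',i)
p=pr([.5745,.227,.12],K,C).astype(int);print(p)
c=i[max(0,p[1]-75):p[1]+75,p[0]-100:p[0]+100];print(p-[100,75]);cv2.imwrite('pics/w3c.png',cv2.resize(c,None,fx=4,fy=4,interpolation=cv2.INTER_CUBIC))
```

```text
t 8.55 pos [0.5772 0.2297 0.2964] tooly -85.2 z [ 0.0098  0.0047 -0.9999] w 0.999 gf 0.0 F [0.902  0.5787 0.2431] T [-0.0393 -0.0575 -0.0239] q [-0.2685  0.347  -0.2762  1.6063  0.1009  1.1913 -2.0525]
shift [-0.0269  0.0169  0.8467] turn -0.0089
brush [(array([0.547, 0.038, 0.14 ]), 0.6)]
brush_grip [(array([0.554, 0.041, 0.136]), 0.93)]
stand [(array([0.561, 0.047, 0.011]), 0.96)]
[280 198]
[180 123]
```

View pics/w3c.png

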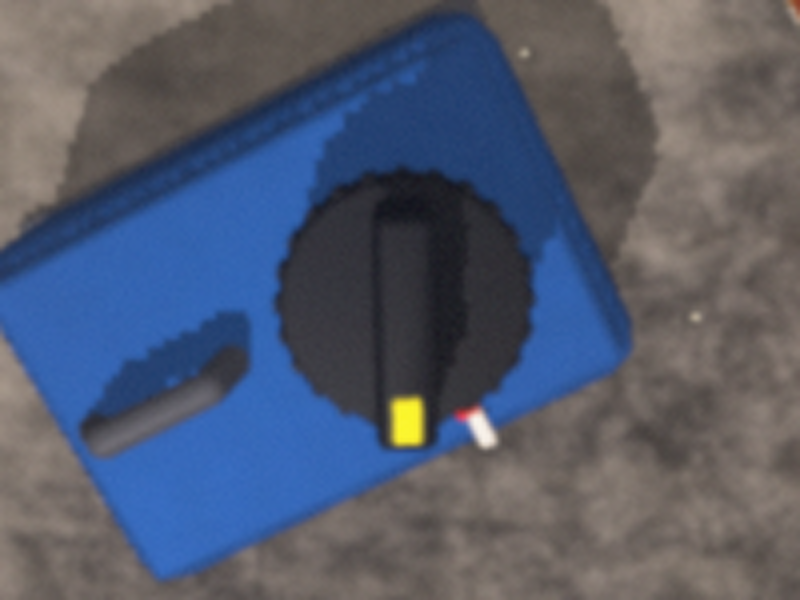

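The crop shows the yellow mark at (407,421), and the red pointer (466,414) next to the white mark (483,428), so the cap looks home with one notch of slip. I'll check the angles and also measure the brush.

Run:
```python
from h import *
import pickle
K,C=pickle.load(open('pics/w3.png.pkl','rb'))
B=lambda u,v,z:bp(180+u/4,123+v/4,z,K,C)
c=B(405,297,.115)[:2];print(c)
for n,u,v,z in [('y',407,421,.152),('r',466,414,.108),('w',474,414,.087),('w2',490,444,.087)]:
    p=B(u,v,z);d=p[:2]-c;print(n,p,np.hypot(*d),np.degrees(np.arctan2(d[1],d[0])))
a,b=B(407,447,.153),B(405,195,.153);d=a-b;print(np.hypot(*d[:2]),np.degrees(np.arctan2(d[1],d[0])),(a+b)/2)
i=cv2.imread('pics/w3.png');print([pr([.5467,.0337,.218],K,C)])
cv2.imwrite('pics/w3b.png',cv2.resize(i[100:350,330:560],None,fx=2.4,fy=2.4))
```

```text
[0.5745 0.2264]
y [0.5547 0.2245 0.152 ] 0.01992186904520485 -174.61867493094906
r [0.5436 0.208  0.108 ] 0.036006190151837834 -149.2011964115436
w [0.5372 0.2041 0.087 ] 0.04351513973053487 -149.11337674731334
w2 [0.529  0.1988 0.087 ] 0.05328262227865225 -148.8253028478989
0.05648136952441281 -174.6337502770892 [0.5771 0.2267 0.153 ]
[array([544.8701, 288.0961])]
```

View pics/w3b.png

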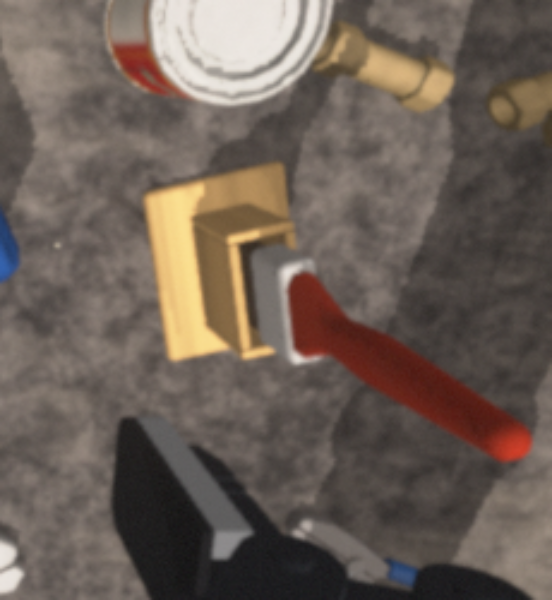

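The cap is home with 25° (0.44 rad) of slip, so one click. This crop shows the brush top at (512,437), stand foot corners at (146,195), (284,163) and (172,360), and the pocket around (262,285).

Run:
```python
from h import *
import pickle
K,C=pickle.load(open('pics/w3.png.pkl','rb'))
B=lambda u,v,z:bp(330+u/2.4,100+v/2.4,z,K,C)
s=[B(146,195,.008),B(284,163,.008),B(172,360,.008)]
f=lambda d:(np.hypot(*d[:2]),np.degrees(np.arctan2(d[1],d[0])))
print(f(s[2]-s[0]),f(s[1]-s[0]),'ctr',(s[1]+s[2])/2)
a,b=B(231,240,.058),B(243,356,.058);c=B(293,225,.058);print('pocket',f(b-a),f(c-a),(b+c)/2)
print('brushtop',B(512,437,.212),'ferr',B(295,262,.06),B(297,362,.06))
to([.548,.035,.30],20)
```

```text
(np.float64(0.09755313786743812), np.float64(-161.331270883595)) (np.float64(0.07348252881122812), np.float64(-71.75425211131346)) ctr [0.5484 0.0343 0.008 ]
pocket (np.float64(0.06111110657074997), np.float64(-162.7616765254239)) (np.float64(0.02965842340771328), np.float64(-70.84568257539566)) [0.5481 0.0347 0.058 ]
brushtop [0.5487 0.0308 0.212 ] ferr [0.5646 0.0258 0.06  ] [0.5138 0.0132 0.06  ]
t 8.75 pos [0.574  0.2277 0.288 ] tooly -85.2 z [-0.0016 -0.0009 -1.    ] w 0.999 gf 0.0 F [ 1.2344 -0.0932 -1.1009] T [-0.0049  0.0381  0.0511] q [-0.2688  0.3536 -0.2753  1.6162  0.1016  1.1877 -2.0531]
shift [-0.2104  0.9493 -0.0591] turn 0.2078
```

apply_moves:
  deltas:
    - [0,[0,0,-0.1],-0.288]
    - [0,[-0.1,0.3,-0.1],-0.288]
    - [0,[-0.2,0.6,-0.1],-0.288]
    - [0,[-0.2,0.94,-0.1],-0.288]
    - [0,[-0.21,0.96,-0.1],-0.288]
    - [0,[-0.21,0.96,-0.1],-0.288]
    - [0,[-0.21,0.96,-0.1],-0.288]
    - [0,[-0.21,0.96,-0.1],-0.288]
    - [0,[-0.21,0.96,-0.1],-0.288]
    - [0,[-0.21,0.96,-0.1],-0.288]
    - [0,[-0.21,0.96,-0.1],-0.288]
    - [0,[-0.21,0.96,-0.1],-0.288]

```text
t: 9.95
eef_pos: [0.5476, 0.033, 0.3066]
tool_rot: [-0.002, 0.599, 0.801, -0.001]
contact_force: [0.3, -0.7, 0.0]
gripper_width: 1.0
grasp_force: 0.0
```

Run:
```python
from h import *
from station import bot
to([.548,.034,.164],18.5)
p=bot.read_camera('top');print(bot.look_for(p,'brush_grip')[:1],bot.look_for(p,'cup')[:1])
i=p['color'][:,:,::-1];cv2.imwrite('pics/t4.png',np.hstack([cv2.resize(i[145:225,285:375],(400,356),interpolation=2),cv2.resize(i[145:225,350:440],(400,356),interpolation=2)]))
```

```text
t 9.95 pos [0.5476 0.033  0.3066] tooly 16.44 z [-0.0046 -0.0002 -1.    ] w 1.0 gf 0.0 F [ 0.2551 -0.6992  0.0362] T [ 0.0106 -0.0517 -0.0167] q [ 0.203   0.2401 -0.4489  1.7385  0.1103  1.1926  0.0111]
shift [0.0036 0.0063 0.7132] turn -0.0057
[{'point': [0.5406, 0.041, 0.1062], 'confidence': 0.57}] [{'point': [0.502, -0.222, 0.05], 'confidence': 0.9}]
```

View pics/t4.png

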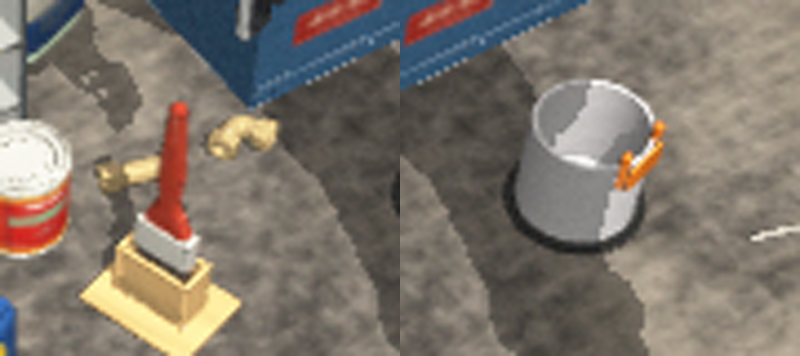

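The brush stands upright in its stand, with its top at (178,103). The cup horns are at (628,157) and (660,127) and the rim centre is near (595,123).

apply_moves:
  deltas:
    - [0,[0,0,0.2],-0.006]
    - [0,[0,0,0.4],-0.006]
    - [0,[0,0,0.6],-0.006]
    - [0,[0,0,0.71],-0.006]
    - [0,[0,0,0.71],-0.006]
    - [0.5,[0,0,0.71],-0.006]
    - [0.8,[0,0,0.71],-0.006]
    - [1,[0,0,0.71],-0.006]
    - [1,[0,0,0.71],-0.006]
    - [1,[0,0,0.71],-0.006]
    - [1,[0,0,0.71],-0.006]
    - [1,[0,0,0.71],-0.006]
  squeeze: 30

```text
t: 11.3
eef_pos: [0.5496, 0.0334, 0.1682]
tool_rot: [0.001, 0.586, 0.81, 0.001]
contact_force: [-0.6, -0.1, 6.1]
gripper_width: 0.217
grasp_force: 33.0
```

Run:
```python
from h import *
to([.548,.034,.164],18.5)
B=lambda u,v,z:bp(350+(u-400)/4.444,145+v/4.45,z)
h1=B(628,156,.099);h2=B(660,126,.099);c=B(595,123,.09);print(h1,h2,c)
d=h2-h1;print(np.hypot(*d[:2]),np.degrees(np.arctan2(d[1],d[0])));m=(h1+h2)/2-c;print(m,np.degrees(np.arctan2(m[1],m[0])))
for e in [(531,120),(659,125),(590,80),(600,168)]: print(B(*e,.09))
print('ring',B(503,190,0),B(645,200,0),B(577,250,0))
```

```text
t 11.3 pos [0.5496 0.0334 0.1682] tooly 18.24 z [ 0.0018  0.     -1.    ] w 0.217 gf 33.04935157299042 F [-0.6146 -0.093   6.1341] T [-0.0312  0.2054  0.0239] q [ 0.1753  0.3789 -0.4329  1.8953  0.1987  0.9075 -0.0351]
shift [ 0.0056 -0.0066  0.0211] turn -0.0007
[ 0.4603 -0.2207  0.099 ] [ 0.4709 -0.2606  0.099 ] [ 0.5044 -0.2281  0.09  ]
0.041295187563775676 -75.16504066492466
[-0.0388 -0.0126  0.009 ] -161.99373370528133
[ 0.5322 -0.189   0.09  ]
[ 0.4774 -0.2677  0.09  ]
[ 0.5411 -0.2537  0.09  ]
[ 0.4673 -0.2021  0.09  ]
ring [ 0.5423 -0.1872  0.    ] [ 0.4751 -0.276   0.    ] [ 0.4636 -0.1978  0.    ]
```

apply_moves:
  deltas:
    - [1,[0,0,-0.15],0]
    - [1,[0,0,-0.35],0]
    - [1,[0,0,-0.55],0]
    - [1,[0,0,-0.75],0]
    - [1,[0,0,-0.75],0]

```text
t: 11.8
eef_pos: [0.5515, 0.034, 0.323]
tool_rot: [0.004, 0.586, 0.81, 0.003]
contact_force: [-0.5, 0.6, -1.7]
gripper_width: 0.217
grasp_force: 32.2
```

Run:
```python
from h import *
to([.54,-.13,.318],-73.5)
```

```text
t 11.8 pos [0.5515 0.034  0.323 ] tooly 18.23 z [ 0.0097  0.0008 -1.    ] w 0.217 gf 32.166956663131714 F [-0.517   0.5654 -1.6568] T [ 0.0369 -0.0611  0.0659] q [ 0.2103  0.228  -0.4574  1.7167  0.1084  1.212   0.0443]
shift [-0.7609 -0.3114  0.0239] turn -0.2452
```

apply_moves:
  deltas:
    - [1,[-0.15,-0.06,0],0.02]
    - [1,[-0.3,-0.12,0],0.04]
    - [1,[-0.45,-0.18,0],0.06]
    - [1,[-0.6,-0.24,0],0.08]
    - [1,[-0.76,-0.31,0],0.1]
    - [1,[-0.76,-0.31,0],0.12]
    - [1,[-0.76,-0.31,0],0.14]
    - [1,[-0.76,-0.31,0],0.16]
    - [1,[-0.76,-0.31,0],0.18]
    - [1,[-0.76,-0.31,0],0.2]
    - [1,[-0.76,-0.31,0],0.22]
    - [1,[-0.76,-0.31,0],0.24]

```text
t: 13.0
eef_pos: [0.5369, -0.1305, 0.3161]
tool_rot: [-0.0, 0.982, 0.187, -0.001]
contact_force: [-1.2, 0.9, -0.6]
gripper_width: 0.212
grasp_force: 32.2
```

Run:
```python
from h import *
to([.5275,-.2212,.318],-73.5)
K,C=wrist('pics/w5.png',['cup','brush'])
```

```text
t 13.0 pos [ 0.5369 -0.1305  0.3161] tooly -68.46 z [-0.0019  0.0002 -1.    ] w 0.212 gf 32.155707478523254 F [-1.2458  0.9119 -0.6325] T [ 0.0368  0.0093 -0.0411] q [ 0.2694  0.2135 -0.1703  1.7338  0.0385  1.1995 -1.106 ]
shift [-0.2103  0.4047 -0.0093] turn 0.014
cup [(array([ 0.503, -0.236,  0.031]), 0.59)]
brush [(array([ 0.538, -0.128,  0.311]), 0.74)]
```

View pics/w5.png

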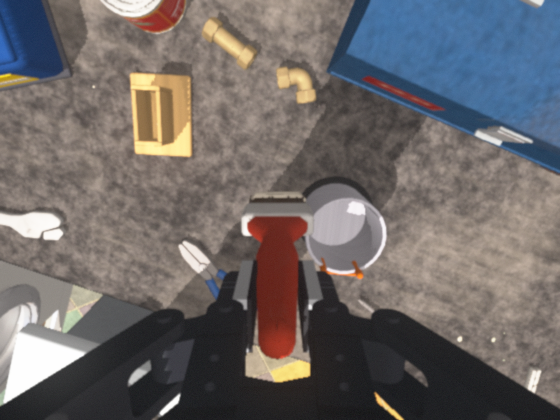

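The brush is held and hangs upright. The cup is at about (345,232), with horns at (322,265) and (358,267). I have used up my picture allowance, so the rest will be numeric.

Run:
```python
from h import *
import pickle
K,C=pickle.load(open('pics/w5.png.pkl','rb'));im=cv2.imread('pics/w5.png').astype(int)
b,g,r=im[...,0],im[...,1],im[...,2]
m=((r>150)&(g>50)&(g<150)&(b<80));k=np.zeros(m.shape,np.uint8);k[245:290,310:375]=m[245:290,310:375]
ys,xs=np.nonzero(k);print(xs.min(),xs.max(),ys.min(),ys.max())
for y in range(ys.min(),ys.max()+1): print(y,''.join('#' if k[y,x] else '.' for x in range(312,372)))
B=lambda u,v,z:bp(u,v,z,K,C)
# rim: bright edge on right side along rows
G=cv2.GaussianBlur(cv2.cvtColor(im.astype(np.uint8),cv2.COLOR_BGR2GRAY),(3,3),0)
e=cv2.HoughCircles(G[170:300,280:410],cv2.HOUGH_GRADIENT,1,30,param1=80,param2=15,minRadius=32,maxRadius=50);print(e)
if e is not None:
    for q in e[0][:3]: print(B(q[0]+280,q[1]+170,.09), q[2])
```

```text
324 362 268 277
268 .............#..............................................
269 ............##..............................................
270 .............#..............................................
271 ..............#.............................................
272 ...............##..........................#....##..........
273 ................##........................#########.........
274 .......................................############.........
275 .........................................##########.........
276 .............................................##.###.........
277 ..............................................#..#..........
[[[64.5 63.5 37.2]]]
[ 0.5105 -0.2237  0.09  ] 37.2
```

```bash
cat > fit.py <<'E'
from h import *
from station import bot
from scipy.optimize import minimize
import pickle
V=[]
for n in ['top','scene']:
    p=bot.read_camera(n);V.append((n,np.array(p['intrinsics']),np.array(p['pose']),p['color'][:,:,::-1].copy()))
K,C=pickle.load(open('pics/w5.png.pkl','rb'));V.append(('wrist',K,C,cv2.imread('pics/w5.png')))
t=np.linspace(0,2*np.pi,90)
def pj(P,K,C): c=(P-C[:3,3])@C[:3,:3]@K.T;return c[:,:2]/c[:,2:]
for n,K,C,im in V:
    big=cv2.resize(im,None,fx=3,fy=3,interpolation=cv2.INTER_CUBIC)
    E=cv2.Canny(cv2.GaussianBlur(big,(5,5),0),40,100);D=np.minimum(cv2.distanceTransform(255-E,cv2.DIST_L2,3),12)
    def cost(x):
        s=0
        for r in (.047,.043):
            u=pj(np.c_[x[0]+r*np.cos(t),x[1]+r*np.sin(t),0*t+.09],K,C)*3+1
            s+=cv2.remap(D,u[:,:1].astype(np.float32),u[:,1:].astype(np.float32),1,borderValue=12).mean()
        return s
    b=min(((cost((x,y)),x,y) for x in np.arange(.485,.53,.001) for y in np.arange(-.25,-.205,.001)))
    r_,g_,b_=[im[...,i].astype(int) for i in (2,1,0)]
    m=(r_>150)&(g_>60)&(g_<165)&(b_<90)
    u=pj(np.array([[.467,-.24,.09]]),K,C)[0].astype(int);k=np.zeros(m.shape,bool);s=np.s_[u[1]-14:u[1]+15,max(0,u[0]-25):u[0]+26];k[s]=m[s]
    ys,xs=np.nonzero(k);print(n,np.round(b,4),u,len(xs), bp(xs.mean(),ys.mean(),.085,K,C) if len(xs) else '')
    for y in range(ys.min(),ys.max()+1) if len(xs) else []: print(y,xs.min(),''.join('#' if k[y,x] else '.' for x in range(xs.min(),xs.max()+1)))
E
python3 fit.py
```

```text
top [ 1.5409  0.506  -0.227 ] [403 178] 42 [ 0.4614 -0.2381  0.085 ]
172 399 .........#.
173 399 ........#.#
174 399 ........##.
175 399 ........##.
176 399 .........#.
177 399 ..........#
178 399 .........#.
179 399 ..#.....##.
180 399 .##....###.
181 399 ..#...###..
182 399 ..#..###...
183 399 .#..###....
184 399 .#####.....
185 399 .####......
186 399 #.##.......
scene [ 2.4126  0.509  -0.226 ] [387 276] 54 [ 0.4624 -0.2412  0.085 ]
273 381 ##.............
274 381 ...............
275 381 #..............
276 381 ............###
277 381 ####........##.
278 381 ########....#..
279 381 #############..
280 381 .##########....
281 381 .....#######...
282 381 ........###....
wrist [ 4.2991  0.507  -0.226 ] [341 270] 67 [ 0.4647 -0.2541  0.085 ]
268 324 .#.....................................
269 324 ##.....................................
270 324 .#.....................................
271 324 ..#....................................
272 324 ...###.........................#....##.
273 324 ....####......................#########
274 324 ..........##..............#############
275 324 ......................#################
276 324 .................................######
277 324 ..................................#####
```

Run:
```python
from h import *
import pickle
K2,C2=pickle.load(open('pics/w5.png.pkl','rb'))
for yaw in (12,17,22):
    a=np.radians(yaw);u=np.array([np.cos(a),np.sin(a)]);v=np.array([-u[1],u[0]])
    for s in (21,-21):
        p=np.r_[np.array([.507,-.2265])-.041*u+s*1e-3*v,.1];print(yaw,s,p,'top',pr(p),'wrist',pr(p,K2,C2))
a=np.radians(17);to([.507+.024*np.cos(a),-.2265+.024*np.sin(a),.318],-73)
```

```text
12 21 [ 0.4625 -0.2145  0.1   ] top [399.4615 180.1697] wrist [321.5945 269.9399]
12 -21 [ 0.4713 -0.2556  0.1   ] top [407.326  173.6327] wrist [356.9053 275.3602]
17 21 [ 0.4617 -0.2184  0.1   ] top [400.5605 179.8702] wrist [324.3856 271.7093]
17 -21 [ 0.4739 -0.2586  0.1   ] top [407.4897 172.7772] wrist [360.2251 274.2827]
22 21 [ 0.4611 -0.2224  0.1   ] top [401.6041 179.4969] wrist [327.3363 273.2396]
22 -21 [ 0.4769 -0.2613  0.1   ] top [407.5465 171.9053] wrist [363.4559 272.9499]
t 13.25 pos [ 0.5373 -0.1304  0.3168] tooly -67.98 z [-0.0009  0.0001 -1.    ] w 0.219 gf 32.145861983299255 F [-0.3404 -0.2857 -1.0396] T [-0.0046  0.0429  0.0201] q [ 0.2702  0.2131 -0.1714  1.7328  0.0387  1.1998 -1.098 ]
shift [-0.2009  0.3991 -0.0062] turn 0.0139
```

apply_moves:
  deltas:
    - [1,[-0.1,0.2,0],0.014]
    - [1,[-0.2,0.4,0],0.014]
    - [1,[-0.2,0.4,0],0.014]
    - [1,[-0.2,0.4,0],0.014]

```text
t: 13.65
eef_pos: [0.5297, -0.221, 0.3169]
tool_rot: [-0.0, 0.989, 0.146, -0.0]
contact_force: [-0.1, -0.2, -1.4]
gripper_width: 0.221
grasp_force: 32.2
```

Run:
```python
from h import *
from station import bot
a=np.radians(17);to([.507+.024*np.cos(a),-.2265+.024*np.sin(a),.2],-73)
p=bot.read_camera('top')
for n in ['brush','brush_foot','brush_rim']: print(n,bot.look_for(p,n)[:1])
```

```text
t 13.65 pos [ 0.5297 -0.221   0.3169] tooly -73.27 z [-0.0006  0.0002 -1.    ] w 0.221 gf 32.152637243270874 F [-0.1024 -0.1616 -1.4137] T [ 0.074  -0.026   0.0642] q [ 0.3716  0.2456 -0.1036  1.6898  0.0268  1.2081 -1.0172]
shift [ 0.0037 -0.0064  0.5845] turn -0.0007
brush [{'point': [0.5268, -0.2123, 0.2322], 'confidence': 0.8}]
brush_foot [{'point': [0.5236, -0.2135, 0.2388], 'confidence': 0.82}]
brush_rim [{'point': [0.5204, -0.2131, 0.2363], 'confidence': 0.69}]
```

apply_moves:
  deltas:
    - [1,[-0.02,0,0.1],0]
    - [1,[-0.02,0,0.25],0]
    - [1,[-0.02,0,0.4],0]
    - [1,[-0.02,0,0.5],0]
    - [1,[-0.02,0,0.6],0]
    - [1,[-0.02,0,0.68],0]
    - [1,[-0.02,0,0.72],0]
    - [1,[-0.02,0,0.72],0]

```text
t: 14.65
eef_pos: [0.526, -0.2198, 0.1724]
tool_rot: [-0.001, 0.989, 0.147, -0.001]
contact_force: [-0.2, 0.4, -0.4]
gripper_width: 0.213
grasp_force: 32.1
```

Run:
```python
from h import *
to([.526,-.2217,.168],-73)
```

```text
t 14.65 pos [ 0.526  -0.2198  0.1724] tooly -73.1 z [-0.0018  0.0008 -1.    ] w 0.213 gf 32.11270272731781 F [-0.1652  0.3504 -0.4356] T [-0.0112  0.0285 -0.0036] q [ 0.3711  0.3741 -0.1061  1.8619  0.0486  0.91   -1.0335]
shift [-0.0026  0.009   0.0221] turn -0.0003
```

apply_moves:
  deltas:
    - [1,[0,0.009,0.025],0]
    - [1,[0,0.009,0.03],0]
    - [1,[-0.05,0.009,0.032],0]
    - [1,[-0.1,0.009,0.034],0]
    - [1,[-0.155,0.009,0.038],0]
    - [1,[-0.155,0.009,0.038],0]
  squeeze: 20

```text
t: 15.25
eef_pos: [0.4956, -0.2327, 0.1662]
tool_rot: [0.0, 0.989, 0.145, -0.0]
contact_force: [-0.7, -0.6, 0.6]
gripper_width: 0.22
grasp_force: 32.4
```

```bash
cat > cupf.py <<'E'
from h import *
from station import bot
to([.526,-.2217,.168],-73)
a=np.radians(17);u=np.array([np.cos(a),np.sin(a)]);v=np.array([-u[1],u[0]])
d=bot.get_obs()['eef_pos'][:2]-np.array([.507,-.2265]);print('cupframe mm',d@u*1e3,d@v*1e3)
def axis(n):
    # red handle pixels -> principal line
    p=bot.read_camera(n);im=p['color'].astype(int);K=np.array(p['intrinsics']);C=np.array(p['pose'])
    m=(im[...,0]>90)&(im[...,1]<60)&(im[...,2]<60);q=pr([*(bot.get_obs()['eef_pos'])],K,C).astype(int)
    k=np.zeros(m.shape,np.uint8);s=np.s_[max(0,q[1]-45):q[1]+40,max(0,q[0]-40):q[0]+40];k[s]=m[s]
    n_,l,st,ce=cv2.connectedComponentsWithStats(k)
    if n_<2: print(n,'none');return
    i=1+st[1:,4].argmax();ys,xs=np.nonzero(l==i);w,V=np.linalg.eigh(np.cov(np.c_[xs,ys].T));print(n,st[i],ce[i],'dir',V[:,1],'sd',np.sqrt(w))
    for lean in (0,10,20,30,35,40):
        t=np.radians(lean);A=np.r_[-u*np.sin(t),np.cos(t)];g=np.array([*bot.get_obs()['eef_pos'][:2],bot.get_obs()['eef_pos'][2]+.019])
        e=pr(g+.03*A,K,C)-pr(g-.08*A,K,C);print('  lean',lean,e/np.linalg.norm(e))
if __name__=='__main__':
    axis('top');axis('scene')
    p=bot.read_camera('top');print([(x['point'],x['confidence']) for x in bot.look_for(p,'brush')])
E
python3 cupf.py
```

```text
t 15.25 pos [ 0.4956 -0.2327  0.1662] tooly -73.32 z [ 0.0001 -0.0008 -1.    ] w 0.22 gf 32.40534782409668 F [-0.7366 -0.5544  0.6266] T [-0.2047  0.3569  0.0215] q [ 0.4068  0.3461 -0.1009  1.9213  0.0454  0.876  -0.9969]
shift [ 0.1612 -0.0089 -0.0089] turn -0.0009
cupframe mm -12.686114373957235 -2.577465800450152
top [393 161  10  17  70] [397.4286 169.1143] dir [-0.3805  0.9248] sd [1.3628 4.6874]
  lean 0 [ 0.2707 -0.9626]
  lean 10 [ 0.4869 -0.8734]
  lean 20 [ 0.6865 -0.7271]
  lean 30 [ 0.8437 -0.5368]
  lean 35 [ 0.9014 -0.433 ]
  lean 40 [ 0.9447 -0.3279]
scene [380 274   5   7  18] [381.6111 277.5556] dir [0.5311 0.8473] sd [0.968  1.9822]
  lean 0 [ 0.3583 -0.9336]
  lean 10 [ 0.4201 -0.9075]
  lean 20 [ 0.5326 -0.8464]
  lean 30 [ 0.7907 -0.6122]
  lean 35 [ 0.9812 -0.1929]
  lean 40 [0.8626 0.5059]
[([0.4928, -0.2241, 0.0958], 0.71)]
```

apply_moves:
  deltas:
    - [1,[-0.05,-0.01,0.008],0]
    - [1,[-0.1,-0.01,0.018],0]
    - [1,[-0.15,-0.01,0.033],0]
    - [1,[-0.15,-0.01,0.033],0]
  squeeze: 20

```text
t: 15.85
eef_pos: [0.4712, -0.2397, 0.1629]
tool_rot: [0.002, 0.989, 0.146, 0.004]
contact_force: [-0.9, -0.5, 21.2]
gripper_width: 0.22
grasp_force: 35.2
```

```bash
python3 cupf.py
```

```text
t 15.85 pos [ 0.4712 -0.2397  0.1629] tooly -73.25 z [ 0.0085 -0.0029 -1.    ] w 0.22 gf 35.21615982055664 F [-0.9187 -0.468  21.2304] T [ 0.0919  0.1685 -0.0109] q [ 0.4349  0.3176 -0.0988  1.9733  0.0411  0.8437 -0.9645]
shift [ 0.2887 -0.0071 -0.0236] turn -0.0007
cupframe mm -38.13750129540314 -2.1671096384471062
top [396 165  10  14  60] [401.05   171.5833] dir [-0.5235  0.852 ] sd [1.1882 4.3103]
  lean 0 [ 0.288  -0.9576]
  lean 10 [ 0.5053 -0.863 ]
  lean 20 [ 0.7024 -0.7118]
  lean 30 [ 0.8544 -0.5196]
  lean 35 [ 0.9093 -0.4162]
  lean 40 [ 0.95   -0.3122]
scene [380 274   6   7  20] [381.9 277.7] dir [0.6299 0.7766] sd [1.0749 2.078 ]
  lean 0 [ 0.3622 -0.9321]
  lean 10 [ 0.4277 -0.9039]
  lean 20 [ 0.5493 -0.8356]
  lean 30 [ 0.8312 -0.556 ]
  lean 35 [ 0.9982 -0.0596]
  lean 40 [0.7913 0.6114]
[([0.48, -0.2271, 0.1015], 0.48)]
```

apply_moves:
  deltas:
    - [1,[0,-0.01,-0.015],0]
    - [1,[-0.05,-0.01,-0.015],0]
    - [1,[-0.1,-0.01,-0.01],0]
    - [1,[-0.15,-0.01,-0.005],0]
    - [1,[-0.2,-0.01,0],0]
    - [1,[-0.2,-0.01,0],0]
  squeeze: 20

```text
t: 16.65
eef_pos: [0.4276, -0.2491, 0.1588]
tool_rot: [0.0, 0.989, 0.145, -0.0]
contact_force: [2.9, -1.4, 0.4]
gripper_width: 0.217
grasp_force: 33.4
```

```bash
python3 cupf.py
```

```text
t 16.65 pos [ 0.4276 -0.2491  0.1588] tooly -73.33 z [-0.0001 -0.0007 -1.    ] w 0.217 gf 33.37454795837402 F [ 2.8934 -1.3706  0.3988] T [-0.4589 -0.6625 -0.0915] q [ 0.4787  0.2758 -0.0909  2.0455  0.0346  0.8215 -0.9123]
shift [ 0.5106  0.0098 -0.0462] turn -0.0009
cupframe mm -82.53538654572738 1.5857813642530305
top [399 167  16  12  73] [406.7808 172.9452] dir [-0.8291  0.5591] sd [1.1834 5.0955]
  lean 0 [ 0.3178 -0.9482]
  lean 10 [ 0.5365 -0.8439]
  lean 20 [ 0.7287 -0.6848]
  lean 30 [ 0.8718 -0.4899]
  lean 35 [ 0.9219 -0.3873]
  lean 40 [ 0.9584 -0.2854]
scene [380 274   6   7  20] [382.25 277.9 ] dir [-0.7533 -0.6576] sd [1.0244 2.2197]
  lean 0 [ 0.3661 -0.9306]
  lean 10 [ 0.4371 -0.8994]
  lean 20 [ 0.5747 -0.8184]
  lean 30 [ 0.8969 -0.4422]
  lean 35 [0.9829 0.1843]
  lean 40 [0.6599 0.7513]
[([0.4665, -0.2311, 0.1109], 0.65), ([0.569, 0.2332, 0.1222], 0.21)]
```

apply_moves:
  deltas:
    - [1,[0,0,0.03],0]
    - [1,[0,0.003,0.06],0]
    - [1,[0,0.006,0.08],0]
    - [1,[0,0.006,0.08],0]
  squeeze: 20

```text
t: 17.25
eef_pos: [0.4305, -0.2489, 0.1429]
tool_rot: [0.0, 0.989, 0.146, 0.001]
contact_force: [4.6, -0.6, 1.2]
gripper_width: 0.219
grasp_force: 33.3
```

```bash
python3 cupf.py
```

```text
t 17.25 pos [ 0.4305 -0.2489  0.1429] tooly -73.17 z [ 0.0017 -0.0001 -1.    ] w 0.219 gf 33.33016097545624 F [ 4.5659 -0.5698  1.1686] T [-0.2708 -1.2822 -0.0997] q [ 0.4769  0.3018 -0.0918  2.0544  0.0377  0.7854 -0.9144]
shift [ 0.4965  0.008  -0.1246] turn -0.0005
cupframe mm -79.69095909230639 0.9038974057996777
top [397 170  16  12  72] [404.6667 175.3611] dir [-0.8522  0.5231] sd [1.1918 5.14  ]
  lean 0 [ 0.3163 -0.9487]
  lean 10 [ 0.5368 -0.8437]
  lean 20 [ 0.7306 -0.6828]
  lean 30 [ 0.8741 -0.4857]
  lean 35 [ 0.924  -0.3823]
  lean 40 [ 0.9601 -0.2798]
scene [380 273   7   8  21] [382.2857 277.5238] dir [0.5794 0.8151] sd [1.3928 2.3951]
  lean 0 [ 0.3666 -0.9304]
  lean 10 [ 0.4386 -0.8987]
  lean 20 [ 0.5793 -0.8151]
  lean 30 [ 0.9093 -0.4161]
  lean 35 [0.9723 0.2337]
  lean 40 [0.6335 0.7737]
[]
```

apply_moves:
  deltas:
    - [1,[-0.02,0,0.0],0]
    - [1,[-0.03,0,0.01],0]
    - [1,[-0.03,0,0.02],0]
    - [1,[-0.025,0,0.03],0]
    - [1,[-0.025,0,0.03],0]
  squeeze: 20

```text
t: 17.95
eef_pos: [0.425, -0.2503, 0.1367]
tool_rot: [0.0, 0.989, 0.146, 0.0]
contact_force: [5.9, -1.7, -3.4]
gripper_width: 0.216
grasp_force: 32.9
```

```bash
python3 cupf.py
```

```text
t 17.95 pos [ 0.425  -0.2503  0.1367] tooly -73.18 z [ 0.0005  0.0001 -1.    ] w 0.216 gf 32.90952444076538 F [ 5.889  -1.6626 -3.4189] T [-0.4275 -1.4373 -0.1783] q [ 0.4825  0.3055 -0.0903  2.0677  0.0387  0.7695 -0.9087]
shift [ 0.5251  0.0092 -0.1563] turn -0.0005
cupframe mm -85.42282560032295 1.1989791375956016
top [397 171  17  11  73] [405.1918 175.863 ] dir [-0.9109  0.4127] sd [1.2475 5.1692]
  lean 0 [ 0.3203 -0.9473]
  lean 10 [ 0.5416 -0.8406]
  lean 20 [ 0.7352 -0.6779]
  lean 30 [ 0.8774 -0.4798]
  lean 35 [ 0.9265 -0.3762]
  lean 40 [ 0.9618 -0.2738]
scene [380 274   3   7  13] [381.     276.7692] dir [0.052  0.9986] sd [0.8112 1.9666]
  lean 0 [ 0.3674 -0.9301]
  lean 10 [ 0.4407 -0.8977]
  lean 20 [ 0.5855 -0.8107]
  lean 30 [ 0.9236 -0.3834]
  lean 35 [0.9574 0.2889]
  lean 40 [0.6052 0.7961]
[]
```

apply_moves:
  deltas:
    - [0.75,[0,0,0],0]
    - [0.7,[0,0,0],0]
    - [0.65,[0,0,0],0]
    - [0.6,[0,0,0],0]
    - [0.5,[0,0,0],0]
    - [0.5,[0,0,0],0]

```text
t: 18.75
eef_pos: [0.4244, -0.2505, 0.1371]
tool_rot: [-0.0, 0.989, 0.146, -0.0]
contact_force: [-1.2, -0.3, 0.2]
gripper_width: 0.501
grasp_force: 0.0
```

```bash
python3 cupf.py
```

```text
t 18.75 pos [ 0.4244 -0.2505  0.1371] tooly -73.2 z [-0.0003  0.0001 -1.    ] w 0.501 gf 0.0 F [-1.2331 -0.3024  0.2191] T [ 0.0354 -0.0327  0.024 ] q [ 0.4828  0.3046 -0.09    2.0678  0.0388  0.771  -0.9084]
shift [ 0.5278  0.0091 -0.1548] turn -0.0005
cupframe mm -85.98956297888738 1.2224920621176674
top [396 172  16  10  64] [403.875 176.5  ] dir [-0.9103  0.4139] sd [1.2559 4.5314]
  lean 0 [ 0.3206 -0.9472]
  lean 10 [ 0.5419 -0.8405]
  lean 20 [ 0.7353 -0.6777]
  lean 30 [ 0.8775 -0.4797]
  lean 35 [ 0.9266 -0.3761]
  lean 40 [ 0.9618 -0.2737]
scene [382 278   7   4  19] [385.     279.5263] dir [-0.9628 -0.2701] sd [0.8343 1.975 ]
  lean 0 [ 0.3676 -0.93  ]
  lean 10 [ 0.4409 -0.8975]
  lean 20 [ 0.5859 -0.8104]
  lean 30 [ 0.9239 -0.3827]
  lean 35 [0.9573 0.2891]
  lean 40 [0.6055 0.7958]
[([0.476, -0.2308, 0.0942], 0.45)]
```

Released, and it is leaning at about 33° and stable. Now opening fully and retreating upward.

apply_moves:
  deltas:
    - [0,[0,0,0],0]
    - [0,[0,0,0],0]
    - [0,[0,0,0],0]
    - [0,[0,0,-0.1],0]
    - [0,[0,0,-0.3],0]
    - [0,[0,0,-0.6],0]
    - [0,[0,0,-0.9],0]
    - [0,[0,0,-0.9],0]
    - [0,[0,0,-0.9],0]

```text
t: 19.85
eef_pos: [0.4264, -0.2513, 0.321]
tool_rot: [0.002, 0.989, 0.146, 0.003]
contact_force: [0.1, -0.3, -0.2]
gripper_width: 1.004
grasp_force: 0.0
```

Run:
```python
from cupf import *
for n in ['top','wrist']:
    p=bot.read_camera(n)
    for t in ['brush','brush_grip','brush_foot','cup','paint_pot','cap_grip']: print(n,t,[(np.round(x['point'],3),round(x['confidence'],2)) for x in bot.look_for(p,t)[:2]])
    if n=='top':
        im=p['color'].astype(int);m=(im[...,0]>90)&(im[...,1]<60)&(im[...,2]<60);k=np.zeros(m.shape,np.uint8);k[140:230,370:450]=m[140:230,370:450]
        ys,xs=np.nonzero(k);print(xs.min(),xs.max(),ys.min(),ys.max(),len(xs));w,V=np.linalg.eigh(np.cov(np.c_[xs,ys].T));print(V[:,1])
        K=np.array(p['intrinsics']);C=np.array(p['pose'])
        for th,fx in [(30,12),(33,15),(35,20)]:
            t=np.radians(th);f=np.r_[np.array([.507,-.2265])+fx*1e-3*u,.01];A=np.r_[-u*np.sin(t),np.cos(t)];print(th,[pr(f+s*A,K,C) for s in (.085,.1,.21)])
```

```text
t 19.85 pos [ 0.4264 -0.2513  0.321 ] tooly -73.2 z [ 0.0068 -0.0032 -1.    ] w 1.004 gf 0.0 F [ 0.0578 -0.3342 -0.1549] T [-0.044  -0.0449 -0.0126] q [ 0.4875  0.0985 -0.0878  1.8589  0.0097  1.1771 -0.8811]
shift [ 0.5154 -0.0015  0.7678] turn -0.0006
cupframe mm -84.34712499231529 -0.12958322942352923
top brush [(array([ 0.459, -0.24 ,  0.121]), 0.65)]
top brush_grip [(array([ 0.455, -0.234,  0.123]), 0.7)]
top brush_foot [(array([ 0.455, -0.24 ,  0.122]), 0.6)]
top cup [(array([ 0.498, -0.217,  0.052]), 0.63), (array([0.538, 0.27 , 0.09 ]), 0.54)]
top paint_pot [(array([0.655, 0.095, 0.072]), 0.58)]
top cap_grip [(array([0.563, 0.232, 0.126]), 0.64), (array([0.399, 0.7  , 0.086]), 0.54)]
370 423 141 181 112
[-1.      0.0074]
30 [array([400.3905, 178.0819]), array([403.0896, 176.5713]), array([424.4391, 164.6231])]
33 [array([400.4557, 178.6633]), array([403.3002, 177.3412]), array([425.7905, 166.8881])]
35 [array([399.7127, 178.6213]), array([402.6401, 177.424 ]), array([425.7757, 167.9618])]
wrist brush []
wrist brush_grip [(array([ 0.481, -0.237,  0.088]), 0.89), (array([ 0.523, -0.218,  0.045]), 0.46)]
wrist brush_foot [(array([ 0.484, -0.235,  0.089]), 0.81)]
wrist cup [(array([ 0.525, -0.219,  0.047]), 0.55)]
wrist paint_pot []
wrist cap_grip []
```

The brush leans in the rest as predicted, the tin hasn't moved, and the cap is home with one click, so I'm handing it in.

```bash
python3 -c "
from station import bot
print(bot.hand_in())"
```

```text
the job is handed in; nothing more can be done
None
```

I handed the job in at about 20 s, with no result reported back: the cap is screwed home with one click, the red brush leans in the cup's orange rest, and the red paint tin measured where it started. I viewed 11 pictures, one over the limit of 10.

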